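# Fetch the herb jar from behind the mill and the shaker

### The job

The herb jar at the back of the condiment caddy has to go on the pocket scale. First move the pepper mill and the shaker that stand in front of it out onto the small sheet pan, so that both stand there together, then fetch the jar and stand it in the middle of the scale's weighing plate while they wait. Finally put the mill and the shaker back in the caddy, each in the compartment it came from; everything stays upright, and the timer and the scoop are left alone.

Things in the scene. Friction and masses are not known exactly. Their poses are not given: they have to be found in the camera images.
- mill: Pepper mill of turned wood, 145 mm high, loose, about 0.22 kg. Round about its z axis: foot 58 mm across, waist 40 mm across at mid-height, straight head 56 mm across from 80 to 124 mm above the foot (grip here), small knob on top. Origin at the centre of its underside, z up. At the start it stands in one of the two front compartments of the caddy.
- shaker: Aluminium shaker with a domed, perforated lid, 125 mm high, loose, about 0.2 kg. Round: body 56 mm across, lid 60 mm across from 99 to 112 mm above its foot, then domed. Origin at the centre of its underside, z up. At the start it stands in the other front compartment.
- jar: The herb jar: low round glass jar with a wide black lid fixed on it, loose, 56 mm high, 48 mm across, lid 50 mm across from 40 mm up; 0.085 kg. Origin at the centre of its underside, z up. It stands in the wide rear compartment of the caddy.
- caddy: Low steel caddy, fixed, 139 (x) x 157 (y) x 30 mm high, walls 3 mm thick, top of its floor 10 mm above the origin (centre of its underside). Inside: two front compartments, each 74 x 74 mm, centred at (-29.5, +38.5) and (-29.5, -38.5) mm in its frame; one rear compartment 56 (x) x 151 (y) mm, centred at (38.5, 0) mm. Its -x side faces the robot, turned by up to 0.25 rad.
- pan: Small aluminium sheet pan, fixed, empty: 220 (x) x 160 (y) x 22 mm high, walls 4 mm, top of its floor 10 mm above the origin. Origin at the centre of its underside, z up. The side area for the mill and the shaker. It lies to the left or the right of the caddy; the scale lies on the other side.
- scale: Black pocket scale, fixed, 123 (x) x 74 (y) x 12 mm high, its clear thin lid swung open and leaning back at the far (+x) end, up to 135 mm high. Origin at the centre of its underside, z up. The pale square weighing plate, 64 x 64 mm, is level with the top face, 12 mm above the origin, centred 18 mm along the scale's +x; the display lies at the -x end. Turned by up to 0.2 rad.
- timer: Bystander: round white kitchen timer, loose, 62 mm across, 50 mm high, near the front edge. Origin at the centre of its underside.
- scoop: Bystander: white measuring scoop, loose, 109 x 48 x 26 mm, near the front edge. Origin at the centre of its underside.
Not all that is in view belongs to the job. There is more than one size of the jar; the one meant has the size given above.

How it is judged:
By the outcome, as a careful person would: the job done as asked, in the order asked, and still so for the second after the job is handed in, with the robot touching nothing.
It also fails if it takes over 115 s, if anything falls off the work surface, if the arm or the gripper's body presses on something with over 40 N, if the wrist force passes 120 N, or if a joint passes its speed limit or range.

### The arm

A 6-joint arm with a two-finger parallel gripper is mounted at the origin on a cart in front of the work surface, level with it; the furniture and walls round the work are solid. World frame = base frame: x ahead of the robot, y to its left, z up, the work surface at z = 0. Lengths are in mm, angles in rad, forces in N, time in s.
With the tool pointing down it reaches from about 325 to 775 mm from the base axis. Payload 5.5 kg.
Tool frame: the origin (TCP) lies between the finger pads; the fingertips stand 14 mm ahead of it and the grasp point (between the pads) lies 5 mm behind it (tips_ahead is the distance from the TCP to the fingertips, in mm); z points along the fingers, y is the line along which they close (so a half turn about z gives the same grasp; the last joint's range is limited). The gripper opens to 88 mm and grips with 3 to 60 N. Pads are 20 mm wide; open, the fingers measure 115 mm over their backs; the gripper's body (75 mm by 178 mm) begins 61 mm behind the grasp point.
Start: joints at [-1.297, 0.091, 1.231, -0, 1.82, -0.057], TCP at [194.88, -567.484, 236.631] pointing down, gripper open.
Joint ranges: [-2.87, 2.87], [-0.86, 2.18], [0.17, 2.46], [-1.51, 4.65], [0.06, 2.69], [-2.65, 2.65]. Speed limits (rad/s): [2.57, 2.57, 3.01, 3.14, 3.14, 3.14].

### API

Orientations are given as a rotation vector (axis times angle).
In Python, from cell import * gives the robot as it stands. The module is installed in compiled form; this text tells all that it offers. Calls block until the motion is done:
- move_ptp(position, orientation): joint-space move of the TCP to a pose.
- movel(position, rot=None, feed=150, guard=None): straight line of the TCP; rot=None keeps the orientation; feed is the mean speed in mm/s. With guard (N) it stops when the force on the tool has changed by that much, and returns True; else False.
- set_joints(angles): joint-space move.
- gripper_open() and close_gripper(newtons=None): open the fingers fully, or close them until they stop; newtons is the grip in N (None keeps the last).
- dwell(seconds).
- solve_ik(position, orientation): joint angles nearest the present ones, or None.
- get_obs(): the state.
- read_camera(name): name is "scene" or "top" or "wrist"; returns a dict with "image" (480x640x3 uint8, red, green, blue), "z_map" (480x640 float32, mm along the optical axis (not along the pixel's ray), 0 where there is no reading), "intrinsics" (3x3 intrinsics, pixels), "k1" (the pictures are not rectified: a ray, as slopes to the right and down, at radius r is drawn at 1 + k1 r^2 times it, then the intrinsics apply), "rvec" (rotation vector, rad) and "tvec" (3), from world to camera coordinates, as OpenCV has them; the wrist camera has in their place "hand_eye" (4x4, takes a point from camera to tool coordinates, whose origin is the TCP and whose axes are the flange's). Camera axes: x right, y down, z forward; pixel columns grow to the right and rows downward; lengths in mm; the calibration is good to about 2 mm. A picture is of the moment at which its call begins: read the wrist's pose just before it.
A pose or a line that the arm cannot do raises MotionError and nothing moves.
- close_job(): hands the job in; it is judged then, once.
The state is a dict: "time": time; "qpos": joint angles; "qvel": joint speeds; "joint_efforts": joint torques, N m; "ee_pos": TCP position; "eef_rot": TCP orientation; "ft_force": force on the tool from outside, world axes, zero at the start; "ft_torque": the same for the moment, N m; "width": finger opening in mm; "grip_force": force on a finger pad.
Only numpy, scipy, OpenCV 4.12 (cv2) and the standard library are available. Lean on these libraries where they do the work, as an engineer would, in place of code of your own. Each camera call takes 0.05 s, during which the arm holds its last target. There are 200 camera calls.

## Working session

There is one attempt and no reset: what is moved stays moved. The work goes in short steps, each a Python script; the robot and the scene stay as the last script left them, time stands still between calls to the robot, and variables do not carry over. Pictures are saved under pics/ and viewed, at most 14 in all, crops included, and the job is handed in when it is done.

```bash
mkdir -p pics
cat > h.py <<'E'
from cell import *
import numpy as np, cv2
from scipy.spatial.transform import Rotation as R
def cam(n):
    o=get_obs(); c=read_camera(n)
    if n=="wrist":
        T=np.eye(4);T[:3,:3]=R.from_rotvec(o["eef_rot"]).as_matrix();T[:3,3]=o["ee_pos"]
        c["T"]=T@np.array(c["hand_eye"])
    else:
        M=np.eye(4);M[:3,:3]=R.from_rotvec(np.ravel(c["rvec"])).as_matrix();M[:3,3]=np.ravel(c["tvec"])
        c["T"]=np.linalg.inv(M)
    return c
def slopes(c,uv):
    K=np.array(c["intrinsics"],float);D=np.array([c["k1"],0,0,0,0],float)
    return cv2.undistortPoints(np.array(uv,float).reshape(-1,1,2),K,D).reshape(-1,2)
def on_plane(c,uv,z):
    s=slopes(c,uv);d=np.c_[s,np.ones(len(s))]@c["T"][:3,:3].T;o=c["T"][:3,3]
    return o+d*((z-o[2])/d[:,2])[:,None]
def cloud(c):
    v,u=np.mgrid[:480,:640];s=slopes(c,np.c_[u.ravel(),v.ravel()]);z=c["z_map"].ravel()
    p=(np.c_[s,np.ones(len(s))]*z[:,None])@c["T"][:3,:3].T+c["T"][:3,3]
    p[z==0]=np.nan
    return p.reshape(480,640,3)
def save(c,name,crop=None,k=1):
    im=c["image"][...,::-1]
    if crop: u0,v0,u1,v1=crop; im=im[v0:v1,u0:u1]
    cv2.imwrite("pics/"+name,cv2.resize(im,None,fx=k,fy=k,interpolation=cv2.INTER_CUBIC))
E
python3 - <<'E'
from h import *
import pickle
d={}
for n in("top","scene"):
    c=cam(n);save(c,n+".png");d[n]=c
    print(n,c["T"][:3,3].round(),c["T"][:3,2].round(2),c["k1"],c["intrinsics"][0])
pickle.dump(d,open("d.pkl","wb"));print(get_obs())
E
```

```text
top [ 421.  -14. 1163.] [ 0.06 -0.01 -1.  ] -0.03775509075210614 [576.08980395   0.         324.63416047]
scene [-109.  611.  931.] [ 0.49 -0.49 -0.72] -0.13051133553337937 [595.40448994   0.         323.28129347]
{'time': 0.1, 'qpos': array([-1.29671427e+00,  9.18128053e-02,  1.23174829e+00,  1.35942856e-05,
        1.81979685e+00, -5.66946967e-02]), 'qvel': array([ 0.00089654, -0.00184575, -0.00304744,  0.00018114,  0.00052087,
       -0.00072311]), 'joint_efforts': array([ 2.55924038e-03, -4.47857130e+01, -4.07569706e+01,  7.00639235e-02,
        2.83917988e-02, -1.02249962e-04]), 'ee_pos': array([ 194.80859696, -567.2461914 ,  235.61212013]), 'eef_rot': array([-3.09699080e+00, -5.16933439e-01,  2.80071823e-04]), 'ft_force': array([ 0.38682403,  0.64496239, -0.32959243]), 'ft_torque': array([-0.02267535, -0.01314167, -0.02574053]), 'grip_force': 0.0, 'width': 87.91577963064844}
```

View pics/top.png

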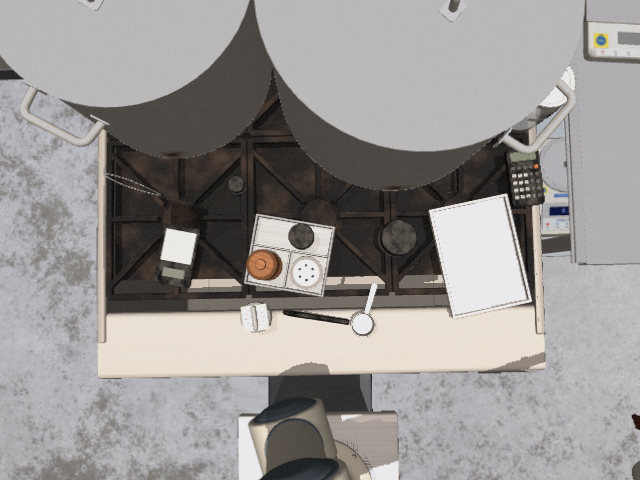

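View pics/scene.png

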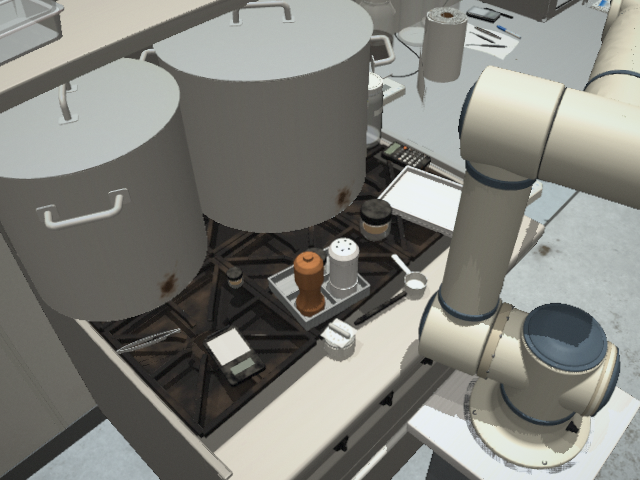

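The top view shows the mill at (263,264), the shaker at (306,271), the pan at (480,255), the scale at (178,255), the timer at (256,318) and the scoop at (365,315). Three things could be taken for the jar: the one in the rear compartment (301,236), a larger one on the hob (400,237) and a small one at (236,184). The scene view agrees. I'll choose the one in the rear compartment and check it with measurements and a crop.

Run:
```python
from h import *
import pickle
d=pickle.load(open("d.pkl","rb"));c=d["top"];im=c["image"].astype(int);P=cloud(c)
save(c,"crop.png",(140,160,420,350),2.8)
hsv=cv2.cvtColor(c["image"],cv2.COLOR_RGB2HSV)
def comp(m,seed,box=None):
    m=m.astype(np.uint8)
    if box: b=np.zeros_like(m);b[box[1]:box[3],box[0]:box[2]]=1;m=m*b
    n,l,st,ce=cv2.connectedComponentsWithStats(m); 
    return (l==l[seed[1],seed[0]])&(m>0)
def rect(mask,z):
    v,u=np.nonzero(mask);q=on_plane(c,np.c_[u,v],z)[:,:2].astype(np.float32)
    r=cv2.minAreaRect(q);return [np.round(r[0],1),np.round(r[1],1),round(r[2],2)]
Z=P[...,2]
g=hsv[...,2]
print("pan",rect(comp(g>150,(480,255),(425,190,535,322)),22),np.nanmedian(Z[240:260,460:490]))
print("caddy z>20",rect(comp((Z>20)|(g>110),(290,250),(240,205,340,300)),30))
print("plate",rect(comp(g>170,(180,245),(155,225,205,268)),12))
print("scalebody z>6",rect(comp((Z>6)&(Z<30),(180,265),(150,225,210,292)),12))
for n,s,lo in(("mill",(263,264),70),("shaker",(306,271),70),("jar",(301,236),40),("bigjar",(400,237),25),("small",(236,184),15),("timer",(256,318),25)):
    m=comp(Z>lo,s,(s[0]-30,s[1]-30,s[0]+30,s[1]+30)); p=P[m]
    z=np.nanmax(p[:,2]);q=p[p[:,2]>lo]
    print(n,np.nanpercentile(p[:,2],[50,98]).round(1),rect(m,np.nanpercentile(p[:,2],60)), q[:,:2].mean(0).round(1),m.sum())
# obstacles
for n in d:
    P=cloud(d[n]).reshape(-1,3);q=P[(P[:,0]>350)&(P[:,0]<1000)&(abs(P[:,1])<450)&(P[:,2]>150)]
    for y in range(-400,401,50):
        s=q[abs(q[:,1]-y)<25]
        if len(s):print(n,y,np.percentile(s[:,0],1).round(),np.percentile(s[:,2],[2,98]).round())
```

```text
pan [array([ 459.4, -326. ]), array([217.3, 253.2]), 88.75] 9.091461573503693
caddy z>20 [array([468.4,  49.6]), array([194. , 169.4]), 88.85]
plate [array([492.8, 274.1]), array([61.4, 63.4]), 78.47]
scalebody z>6 [array([474.2, 272.8]), array([ 80.8, 121.5]), 78.56]
mill [143.  155.5] [array([450.2,  92.4]), array([56.7, 53. ]), 88.96] [449.6  92.9] 799
shaker [131.  137.1] [array([434.8,  15.2]), array([57.2, 57.1]), 88.94] [434.3  15.8] 849
jar [65.  69.2] [array([505.5,  26.4]), array([47.8, 47.9]), 89.0] [505.  26.] 530
bigjar [76.6 81. ] [array([ 498.5, -156.4]), array([72.1, 68.3]), 88.93] [ 497.6 -157.3] 1114
small [36.6 40.8] [array([611.4, 152.6]), array([35.3, 30.7]), 44.04] [611.6 153. ] 246
timer [36.3 50.5] [array([350.5, 118.5]), array([58.4, 58.1]), 89.38] [349.9 119.2] 768
top -400 658.0 [152. 397.]
top -350 609.0 [330. 403.]
top -300 604.0 [328. 406.]
top -250 609.0 [220. 408.]
top -200 598.0 [202. 410.]
top -150 595.0 [193. 408.]
top -100 600.0 [190. 408.]
top -50 614.0 [183. 408.]
top 0 641.0 [178. 406.]
top 50 690.0 [177. 403.]
top 100 450.0 [154. 387.]
top 150 700.0 [164. 391.]
top 200 678.0 [169. 393.]
top 250 670.0 [174. 393.]
top 300 652.0 [179. 394.]
top 350 630.0 [203. 393.]
top 400 649.0 [313. 391.]
scene -400 663.0 [151. 393.]
scene -350 601.0 [326. 402.]
scene -300 599.0 [207. 405.]
scene -250 605.0 [166. 406.]
scene -200 594.0 [164. 439.]
scene -150 592.0 [162. 445.]
scene -100 596.0 [161. 455.]
scene -50 610.0 [160. 475.]
scene 0 638.0 [160. 478.]
scene 50 689.0 [158. 478.]
scene 100 444.0 [154. 479.]
scene 150 697.0 [169. 479.]
scene 200 675.0 [165. 523.]
scene 250 667.0 [165. 554.]
scene 300 656.0 [165. 569.]
scene 350 629.0 [162. 502.]
scene 400 646.0 [159. 461.]
```

View pics/crop.png

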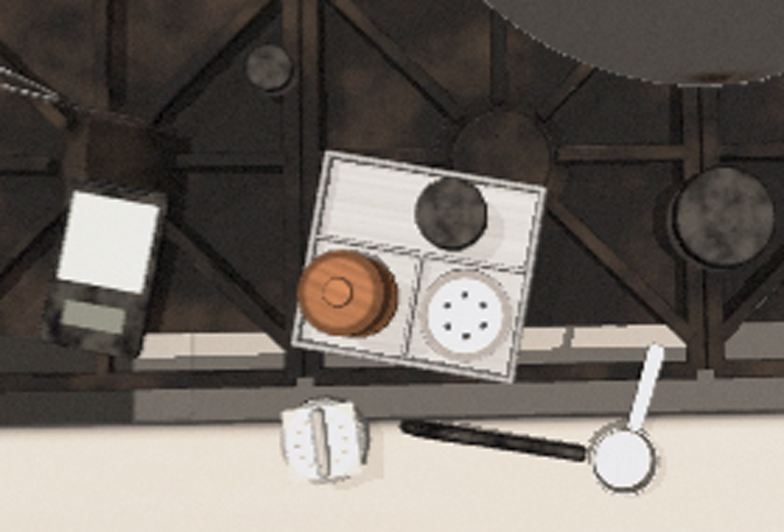

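The crop shows the lids clearly. The jar in the rear compartment measures 48 mm across with its top at z≈66, which matches the description; the other two are 70 mm and 33 mm across. The caddy rim corners in the crop are (326,152), (546,187), (512,380) and (293,345). Next I'll work out the frames, check the reach and move above the caddy.

```bash
cat >> h.py <<'E'
def rot(phi):  # tool down, closing line along angle phi
    y=np.array([np.cos(phi),np.sin(phi),0]);z=np.array([0,0,-1.]);
    return R.from_matrix(np.c_[np.cross(y,z),y,z]).as_rotvec()
E
python3 - <<'E'
from h import *
import pickle
d=pickle.load(open("d.pkl","rb"));c=d["top"];P=cloud(c)
def frame(n,px,z): # px: front-left(+y,-x), back-left, back-right, front-right
    p=on_plane(c,px,z)[:,:2];ct=p.mean(0);e=(p[1]+p[2]-p[0]-p[3])/2;f=(p[0]+p[1]-p[2]-p[3])/2
    yaw=[np.arctan2(e[1],e[0]),np.arctan2(-f[0],f[1])]
    print(n,ct.round(1),"dims",np.linalg.norm(e).round(1),np.linalg.norm(f).round(1),np.round(yaw,3));return ct,np.mean(yaw)
k=lambda a:np.array(a)/2.8+[140,160]-.3
caddy=frame("caddy",k([(293,345),(326,152),(546,187),(512,380)]),30)
pan=frame("pan",[(456,317),(429,211),(505,195),(530,300)],22)
pl=frame("plate",k([(57,278),(73,191),(161,206),(146,294)]),12)
def loc(f,x,y):
    C,S=np.cos(f[1]),np.sin(f[1]);return (f[0]+[C*x-S*y,S*x+C*y]).round(1)
print("comp",loc(caddy,-29.5,38.5),loc(caddy,-29.5,-38.5),loc(caddy,38.5,0))
for n,u,v,lo,hi in(("mill",263,264,125,140),("shaker",306,271,112,140),("jar",301,236,58,75)):
    p=P[v-30:v+30,u-30:u+30].reshape(-1,3);p=p[(p[:,2]>lo)&(p[:,2]<hi)]
    print(n,p.mean(0).round(1),np.round(cv2.minEnclosingCircle(p[:,:2].astype(np.float32))[0],1),np.round(cv2.minEnclosingCircle(p[:,:2].astype(np.float32))[1],1))
w=read_camera("wrist");print(np.round(w["hand_eye"],2).tolist())
for nm,p,ph in(("mill",(450,93,107),caddy[1]),("jar",(505,26,53),caddy[1]+np.pi/2),("pan",(440,-330,107),pan[1]),("plate",(493,274,60),pl[1]+np.pi/2)):
    for a in(0,np.pi):
        q=solve_ik(p,rot(ph+a));print(nm,round(a),None if q is None else np.round(q,2))
E
```

```text
caddy [471.   50.1] dims 137.7 156.3 [-0.187 -0.177]
pan [ 462.5 -328.4] dims 215.6 154.3 [0.208 0.195]
plate [492.6 272.8] dims 63.5 64.7 [-0.179 -0.191]
comp [448.9  93.3] [435.   17.6] [508.9  43.2]
mill [447.8  86.9 135.4] [444.1  79.7] 44.5
shaker [434.7  17.1 130.1] [440.7  30.1] 44.8
jar [505.2  26.2  65. ] [505.5  26.2] 24.8
[[-0.0, -0.96, -0.28, 76.96], [1.0, -0.0, -0.0, -1.09], [0.0, -0.28, 0.96, -147.52], [0.0, 0.0, 0.0, 1.0]]
mill 0 [ 0.13 -0.28  1.81 -0.    1.61  0.31]
mill 3 None
jar 0 [-0.02 -0.12  1.77 -0.    1.5  -1.4 ]
jar 3 [-0.02 -0.12  1.77  0.    1.5   1.74]
pan 0 [-0.71 -0.03  1.58  0.    1.59 -0.91]
pan 3 [-0.71 -0.03  1.58 -0.    1.59  2.23]
plate 0 [ 0.45  0.03  1.61  0.    1.5  -0.94]
plate 3 [0.45 0.03 1.61 0.   1.5  2.2 ]
```

Run:
```python
from h import *
import pickle
print(get_obs()["time"])
move_ptp((430,-250,290),rot(-0.18)); move_ptp((455,50,290),rot(-0.18)); dwell(.3)
c=cam("wrist");save(c,"w1.png");pickle.dump(c,open("w1.pkl","wb"));P=cloud(c)
print(get_obs()["time"],np.nanmin(P[...,2]))
for n,x,y,lo,hi in(("mill",450,93,125,137),("millknob",450,93,148,160),("shaker",435,16,112,140),("shtop",435,16,130,140),("jar",505,26,58,75)):
    q=P.reshape(-1,3);q=q[(np.hypot(q[:,0]-x,q[:,1]-y)<36)&(q[:,2]>lo)&(q[:,2]<hi)]
    b=cv2.minEnclosingCircle(q[:,:2].astype(np.float32)) if len(q) else 0
    print(n,len(q),q.mean(0).round(1),((q.max(0)+q.min(0))/2).round(1),b)
```

```text
0.15
3.125 -961.9751987844691
mill 377 [450.2 100.4 135. ] [447.2  94.7 131.5] ((447.19403076171875, 94.59666442871094), 27.810598373413086)
millknob 400 [447.3  94.8 154.1] [446.9  94.5 152.1] ((447.1951599121094, 94.83729553222656), 9.664239883422852)
shaker 2952 [432.6  19.8 129.8] [431.   15.6 124.2] ((431.1628723144531, 15.33622932434082), 30.140239715576172)
shtop 1895 [431.7  16.5 132.7] [431.   15.8 133.2] ((431.08709716796875, 15.692686080932617), 24.692485809326172)
jar 1543 [501.8  26.7  64.8] [501.9  25.7  63.2] ((502.0609130859375, 25.542022705078125), 24.88620948791504)
```

View pics/w1.png

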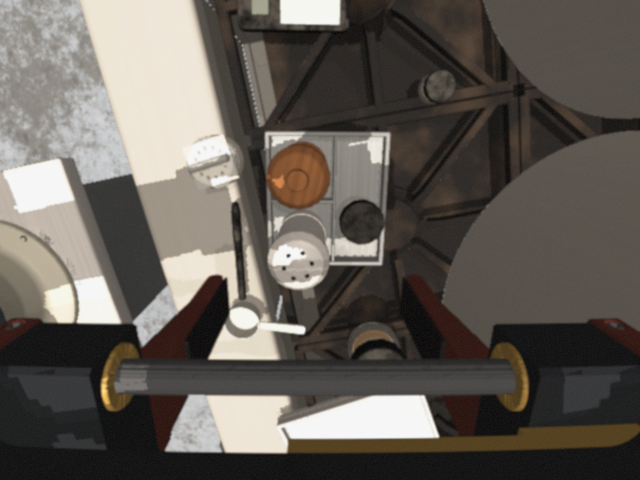

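The wrist view shows the mill at (300,175), the shaker at (298,258) and the jar at (361,221), all standing in the caddy. Wrist and top views differ by 3 mm in x, so I'll use the mean for the mill, then measure it in the hand with the top camera to fix that bias.

Run:
```python
from h import *
r=rot(-.18);x,y=448.5,94
movel((x,y,260),r,feed=250); movel((x,y,107),feed=150)
close_gripper(25); print(get_obs()["width"],get_obs()["grip_force"])
movel((x,y,247),feed=150)
o=get_obs();print(o["time"],o["width"],o["ee_pos"].round(1),o["ft_force"].round(1))
for n in("top","scene"):
    c=cam(n);save(c,n+"2.png")
    m=cv2.inRange(cv2.cvtColor(c["image"],cv2.COLOR_RGB2HSV),(5,110,60),(15,255,255))
    P=cloud(c);p=P[m>0];p=p[(abs(p[:,0]-450)<60)&(abs(p[:,1]-94)<60)&(p[:,2]>100)]
    print(n,len(p),p.mean(0).round(1),p.min(0).round(1),p.max(0).round(1))
    q=P.reshape(-1,3)
    for nm,xx,yy,lo,hi in(("shaker",434,16,112,140),("jar",505,26,58,75)):
        s=q[(np.hypot(q[:,0]-xx,q[:,1]-yy)<34)&(q[:,2]>lo)&(q[:,2]<hi)]
        print(nm,len(s),s.mean(0).round(1) if len(s) else 0,((s.max(0)+s.min(0))/2).round(1) if len(s) else 0)
```

```text
55.1968673634871 25.00113003887236
6.35 55.93169558992474 [448.2  94.  245.7] [ 0.3  0.1 -2.8]
top 16 [407.7  76.1 401. ] [406.1  70.  398.5] [410.   82.  402.5]
shaker 847 [434.3  15.7 130.1] [435.   15.6 128.7]
jar 525 [505.2  26.1  64.8] [505.8  26.6  65. ]
scene 1542 [434.7 109.6 227.3] [399.6  68.5 146.7] [483.8 135.9 402.2]
shaker 639 [424.6  22.1 127.1] [428.7  18.2 124.3]
jar 29 [483.2  14.8  62.2] [485.8  17.2  61.8]
```

View pics/scene2.png

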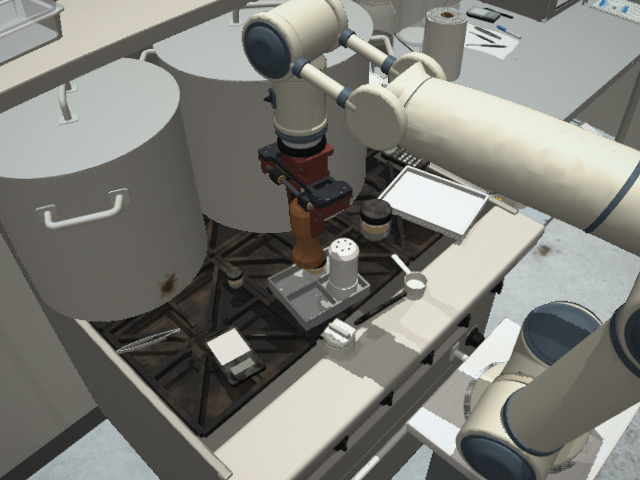

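The mill is held upright and clear of the caddy, with its foot at about (315,268). The shaker is undisturbed at (343,262). Next it goes to the pan.

```bash
cat >> h.py <<'E'
PAN=(np.array([462.5,-328.4]),0.2); CAD=(np.array([471.,50.1]),-0.18)
def loc(f,x,y):
    C,S=np.cos(f[1]),np.sin(f[1]);return f[0]+[C*x-S*y,S*x+C*y]
def to(p,z,phi=None,feed=200,guard=None):
    return movel((p[0],p[1],z),None if phi is None else rot(phi),feed=feed,guard=guard)
def setdown(p,z):  # z: TCP height when standing
    to(p,z+12,feed=150); dwell(.2); hit=to(p,z-4,feed=20,guard=5)
    o=get_obs();print("hit",hit,o["ee_pos"].round(1),o["ft_force"].round(1))
    gripper_open()
E
python3 - <<'E'
from h import *
a=loc(PAN,-25,36);print(a)
p=get_obs()["ee_pos"]; to(p,262); to(a,262,PAN[1],feed=250); setdown(a,107)
to(a,275,feed=250)
s=np.array([433,16.]);to(s,275,CAD[1],feed=300); print(get_obs()["time"])
to(s,110,feed=150); close_gripper(25); print(get_obs()["width"])
to(s,262,feed=200); o=get_obs();print(o["time"],o["width"],o["ft_force"].round(1))
c=cam("scene");save(c,"scene3.png");P=cloud(c)
E
```

```text
[ 430.84623965 -298.08433647]
hit True [ 430.8 -298.   107. ] [-0.2 -0.2  4.1]
13.025
58.95521125961319
15.7417 58.741076269633396 [-0.3 -0.1 -2.8]
```

View pics/scene3.png

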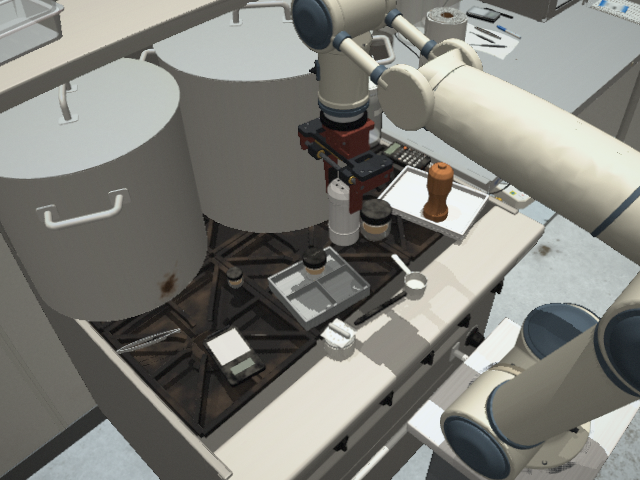

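The mill stands in the pan at (437,195) and the shaker hangs upright in the gripper. I'll set the shaker beside it, then lift the jar.

Run:
```python
from h import *
b=loc(PAN,-25,-36);print(b)
p=get_obs()["ee_pos"]; to(p,290); to(b,290,PAN[1],feed=250); setdown(b,110)
to(b,290,feed=250)
j=np.array([503.5,26.]);to(j,200,CAD[1]+np.pi/2,feed=250); dwell(.2)
c=cam("wrist");q=cloud(c).reshape(-1,3);q=q[(np.hypot(q[:,0]-503,q[:,1]-26)<40)&(q[:,2]>55)&(q[:,2]<75)]
print(len(q),((q.max(0)+q.min(0))/2).round(1),q.mean(0).round(1),cv2.minEnclosingCircle(q[:,:2].astype(np.float32)),get_obs()["time"])
save(c,"w4.png"); c=cam("scene");save(c,"scene4.png")
```

```text
[ 445.15043146 -368.64913007]
hit True [ 444.9 -368.6  110.1] [-0.9 -0.3  3.8]
2634 [501.8  25.3  61.1] [500.5  25.6  64.7] ((502.0264892578125, 25.33270835876465), 24.89789390563965) 23.3833
```

View pics/w4.png

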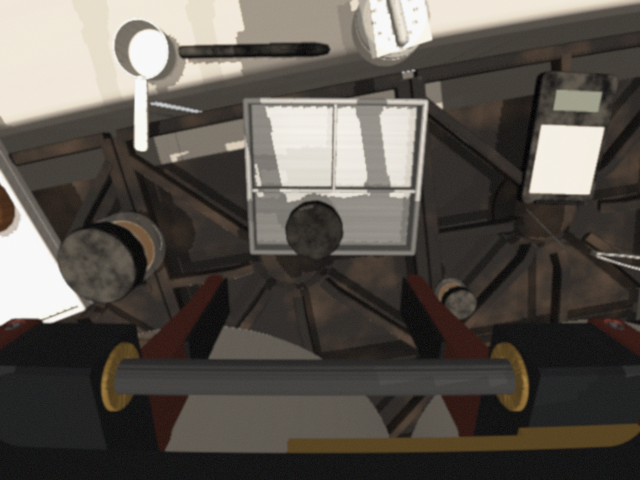

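View pics/scene4.png

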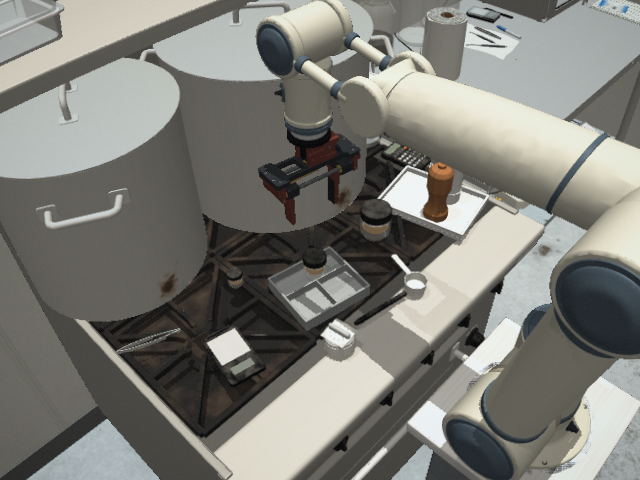

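The wrist view shows the jar at (314,230) in the rear compartment, with the front compartments empty, the plate at about (566,159) and the caddy corners at (245,99), (428,99), (414,253) and (250,254). Two wrist views at different tool yaws agree on the jar at (502,25.4), so the top camera reads about 3.4 mm high in x. I'll measure the plate and caddy from this same pose, then grasp.

Run:
```python
from h import *
c=cam("wrist")
m=np.zeros((480,640),np.uint8);g=cv2.cvtColor(c["image"],cv2.COLOR_RGB2GRAY);m[115:202,520:612]=(g[115:202,520:612]>185)*255
k=max(cv2.findContours(m,0,2)[0],key=cv2.contourArea).reshape(-1,2)
r=cv2.minAreaRect(on_plane(c,k,12)[:,:2].astype(np.float32));print("plate",r)
p=on_plane(c,[(245,99),(428,99),(414,253),(250,254)],30)[:,:2]
print("caddy",p.mean(0).round(1),[np.linalg.norm(p[i]-p[i-1]).round(1) for i in range(4)],np.arctan2(*(p[2]+p[3]-p[0]-p[1])[::-1]).round(3))
j=np.array([502.2,25.5]);to(j,53,feed=150);close_gripper(15);print(get_obs()["width"])
to(j,200,feed=150);o=get_obs();print(o["time"],o["width"],o["ft_force"].round(1))
```

```text
plate ((489.69219970703125, 273.44866943359375), (61.79837417602539, 63.795738220214844), 78.45271301269531)
caddy [467.5  50.7] [np.float64(139.8), np.float64(156.4), np.float64(139.0), np.float64(157.8)] -0.195
47.84976957639214
26.45 48.30159880953488 [-0.3 -0.5 -1.4]
```

Run:
```python
from h import *
a=np.array([489.7,273.4]);ph=-.2+np.pi/2
to(a,200,ph,feed=200); setdown(a,55); to(a,230,feed=150)
b=a+[-60,-60];to(b,230,feed=200);dwell(.2)
o=get_obs();print(o["time"])
c=cam("wrist");save(c,"w5.png")
q=cloud(c).reshape(-1,3);q=q[(np.hypot(q[:,0]-a[0],q[:,1]-a[1])<40)&(q[:,2]>55)&(q[:,2]<75)];print("jar",len(q),q.mean(0).round(1),cv2.minEnclosingCircle(q[:,:2].astype(np.float32)))
c=cam("top");save(c,"top5.png",(120,160,560,380),1.8)
q=cloud(c).reshape(-1,3);q=q[(np.hypot(q[:,0]-a[0],q[:,1]-a[1])<40)&(q[:,2]>55)&(q[:,2]<75)];print("jar top-cam",len(q),cv2.minEnclosingCircle(q[:,:2].astype(np.float32)) if len(q) else 0)
```

```text
hit True [489.6 273.2  54.8] [-0.1 -0.4  4.6]
32.5583
jar 1986 [486.  271.8  66.3] ((489.0111083984375, 273.0305480957031), 24.962095260620117)
jar top-cam 343 ((495.42144775390625, 269.0444641113281), 23.80129051208496)
```

View pics/w5.png

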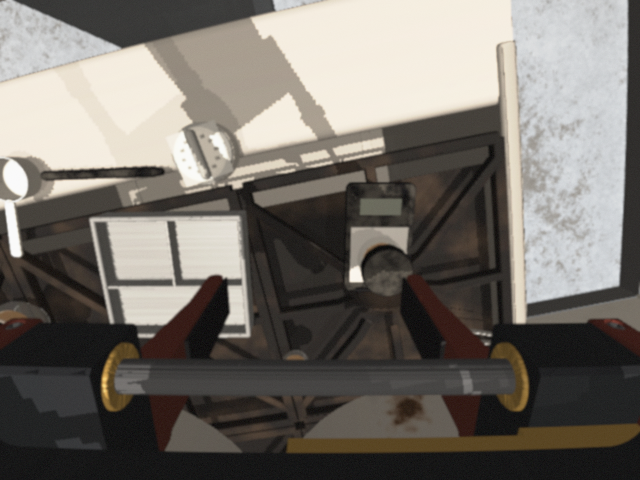

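View pics/top5.png

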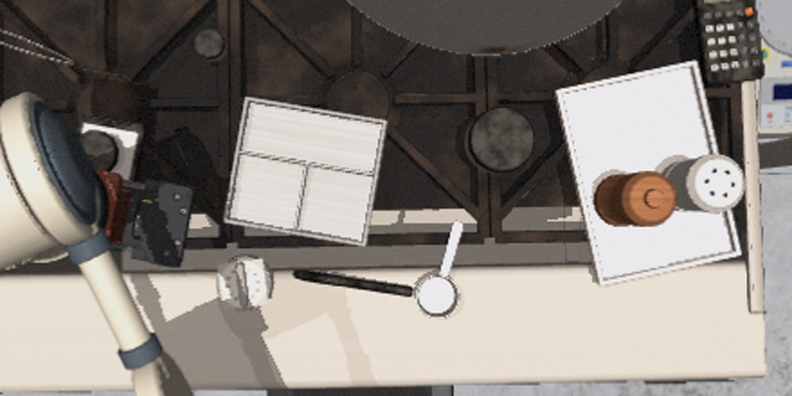

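The jar stands at (489.0,273.0) against a plate centre of (489.7,273.4), so it is centred. Mill and shaker stand together in the pan (crop (640,198) and (710,183)). I'll return the shaker first, then the mill.

Run:
```python
from h import *
def fetch(a,z,b):
    to(a,290,PAN[1],feed=300); to(a,z,feed=180); close_gripper(25); print("w",get_obs()["width"])
    to(a,290,feed=200); to(b,290,-.185,feed=250); setdown(b,z); to(b,290,feed=200); print(get_obs()["time"])
to(get_obs()["ee_pos"],290,feed=250)
fetch(loc(PAN,-25,-36),110,(431.5,17.5))
fetch(loc(PAN,-25,36),107,(445.8,94))
move_ptp((430,-250,300),rot(0)); dwell(.2)
c=cam("top");save(c,"top6.png",(120,160,560,380),1.8);c=cam("scene");save(c,"scene6.png");print(get_obs()["time"])
```

```text
w 58.97672184471054
hit True [431.2  17.5 110.2] [-0.5  0.8  3.3]
43.3417
w 56.024382707085884
hit True [445.6  94.  107. ] [-0.8 -0.2  4.9]
52.9417
54.5417
```

View pics/top6.png

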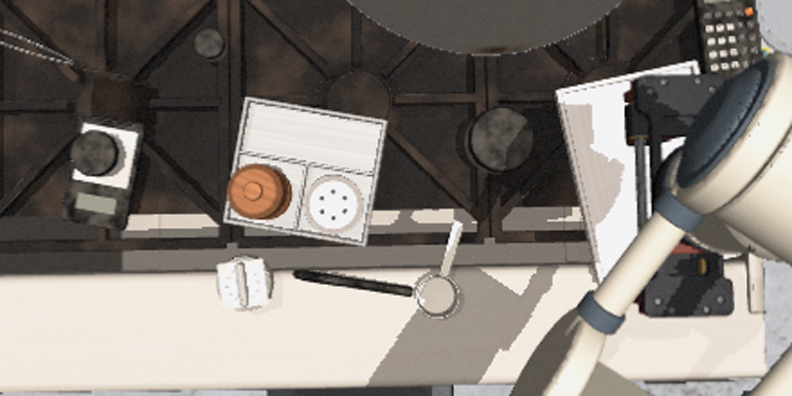

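View pics/scene6.png

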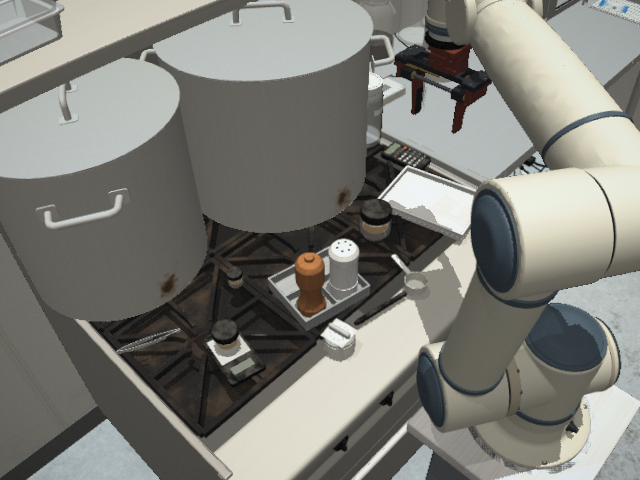

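The mill (258,190) and the shaker (335,203) stand upright in their own compartments, and the jar (95,152) is on the plate. Timer and scoop have not moved and the robot is clear, so I'll hand the job in.

```bash
python3 -c "
from h import *
print(close_job(),get_obs()['time'])"
```

```text
the job is handed in; nothing more can be done
the job is handed in; nothing more can be done
```

The job is handed in: the jar stands within about 1 mm of the middle of the weighing plate, the mill and shaker are back upright in their own compartments, and the timer and scoop were left alone, in about 55 s of the 115 s allowed.

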